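# Unhook the drip tray from the rinse station

## Task

Take the steel drip tray out of the rinse station by its grip fin without forcing it: slide it gently back until it meets the stop, tilt its front edge up past the retaining lip, draw the tongue out from under the keeper, then set the tray down gently, flat on the middle of the wooden board and let go. Leave everything else on the counter where it is.

Things in the scene. Friction and masses are not known exactly. Their poses are not given: they have to be found in the camera images.
- tray_grip (a point): middle of the drip tray's upright steel grip fin: a plate 10 mm thick (tray x), 44 mm wide (tray y), 38 mm high, its foot on the middle of the tray's top. This point is 45 mm above the tray's underside, 13 mm below the fin's top. Axes are the tray's: +x towards the back of the rinse station, -x to the tray's front (robot side), z up
- tray: steel drip tray with slatted top, lying in the station; origin at the centre of its underside, 45 mm below tray_grip. Body 96 (x) x 100 (y) x 22 mm; balanced at the fin, about 0.28 kg; friction on the station's smooth floor below 1 N. A toe in front and a tongue behind stick out flush with its underside
- tray_toe (a point): middle of the tip of the tray's toe, at its underside, 74 mm in front (-x) of the tray's origin. The toe is 26 mm long, 90 mm wide, 6 mm thick
- tray_tongue (a point): middle of the tip of the tray's tongue, at its underside, 86 mm behind (+x) the tray's origin. The tongue is 38 mm long, 70 mm wide, 5 mm thick
- station: low steel rinse station fixed on the counter, 246 x 132 mm; origin on the counter below the tray's starting centre (within 2 mm), x to its back, z up. Its floor is 6 mm thick; side guides 14 mm over the floor leave the tray 3 mm each side. It holds a rigid catch frame (lip, keeper and stop, see below) whose depth along x is set differently each time, by up to 21 mm, and not measured
- station_front (a point): front end of the station's floor, 108 mm before its origin. Behind it stands the lip of the catch frame; the lip's 5 mm thick nose overhangs the toe by 1 to 25 mm at the start, underside 10 mm and top 15 mm above the floor, so the front cannot rise. Only when the tongue is at the stop is the toe clear of the nose, by about 2 mm
- station_back (a point): point on the station's floor 90 mm behind its origin, near the catch frame's rigid back stop; the tongue first has 3 to 27 mm of free travel to it. A keeper plate (4 mm thick, underside 16 mm over the floor) covers the tongue, reaching 30 mm forward of the stop; at the stop the tray can tilt about 0.3 rad before it binds. Behind: a block 36 mm high, with 14 mm studs
- board: dark wooden board fixed on the counter, 250 (x) x 190 (y) x 20 mm; origin at the centre of its underside, its top is 20 mm higher
- mug_a: dark mug standing between the station and the board, 80 mm across, 92 mm high, to be left alone; origin at its foot
- sugar_jar: glass sugar jar, 72 mm across, 110 mm high, to be left alone; origin at its foot
- tea_box: cardboard box 70 x 110 x 80 mm, to be left alone; origin at its foot
- spoon: spoon lying in front of the robot, to be left alone
- mug_b: dark mug in the row at the far side, 80 mm across, 92 mm high, to be left alone; origin at its foot
- mug_c: dark mug in the row at the far side, 80 mm across, 92 mm high, to be left alone; origin at its foot
- mug_d: dark mug in the row at the far side, 80 mm across, 92 mm high, to be left alone; origin at its foot
Mind the look-alikes: they are no part of the job. Leave any turquoise look-alike of the tray alone.

How it is judged:
By the outcome, as a careful person would: the job done as asked, in the order asked, and still so for the second after the job is handed in, with the robot touching nothing.
It also fails if it takes over 54 s, if anything falls off the work surface, if the arm or the gripper's body presses on something with over 40 N, if the wrist force passes 120 N, or if a joint passes its speed limit or range.

## Robot

A 6-joint arm with a two-finger parallel gripper is mounted at the origin on the work surface. World frame = base frame: x ahead of the robot, y to its left, z up, the work surface at z = 0. Lengths are in mm, angles in degrees, forces in N, time in s.
With the tool pointing down it reaches from about 350 to 850 mm from the base axis. Payload 8.1 kg.
Tool frame: the origin (TCP) lies between the finger pads; the fingertips stand 22 mm ahead of it and the grasp point (between the pads) lies 3 mm ahead of it; z points along the fingers, y is the line along which they close (so a half turn about z gives the same grasp; the last joint's range is limited). The gripper opens to 85 mm and grips with 20 to 120 N. Pads are 22 mm wide; open, the fingers measure 114 mm over their backs; the gripper's body (76 mm by 85 mm) begins 54 mm behind the grasp point. The pads swing forward as they close: fully open they stand 13 mm farther back than shut.
Start: joints at [-70.611, 7.471, 85.268, -0, 87.261, -4.893], TCP at [246.756, -546.916, 253.292] pointing down, gripper open.
Joint ranges: [-169.43, 169.43], [-51.17, 129.36], [1.28, 143.12], [-76.62, 256.62], [0, 156.53], [-152.29, 152.29]. Speed limits (degrees/s): [136.94, 136.94, 159.86, 180, 180, 180].

## Interface

Orientations are given as [roll, pitch, yaw] about the fixed x, y, z axes, in that order (R = Rz(yaw) Ry(pitch) Rx(roll)).
In Python, from bench import r, vision gives the robot as it stands.
- The arm moves only by the tool step_arm, never from a script. Its argument "targets" is a list that holds one entry, the list of rows, each a list of 6 numbers: the shift along the world's x, y, z in mm, then the turn, a rotation vector about the world's x, y, z in rad. In form: [[[x, y, z, rx, ry, rz], ...]]. A call has 1 to 12 rows; each row is the pose to reach, as a shift and turn from the pose commanded when the call began; what a row does not reach only later rows make up. A row lasts 1/12 s, in which the tool goes at most 41.7 mm and 7.16 degrees, less where a joint would pass 70% of its speed; a pose out of reach is approached as far as the arm can. A call with a gripper value outside its range is refused whole. "fingers" is the gripper's target within -1 to 1 (shut at 1, half-way at 0, fully open at -1), set as the call begins (left out, the last holds). The fingers move at their own pace and stop on an object; "newtons" is the grip in N (left out, the last holds). Time passes only in rows, so rows that repeat a pose let the fingers close. It gives the time, the measured TCP pose, the force, the opening and the grip force at its end, in the units of the state.
- r.sense(): the state, without advancing time (a new reading comes with each control period).
- vision.snapshot(name): name is "scene" or "top" or "wrist"; returns a dict with "img" (384x512x3 uint8, blue, green, red), "mtx" (3x3 intrinsics, pixels), "D" ([k1, k2, p1, p2, k3] as OpenCV has them; the pictures are not rectified), "eye" and "attitude" of the camera in the world. Camera axes: x right, y up, looking along -z (the intrinsics and any distortion apply to the point x, -y, -z); pixel columns grow to the right and rows downward; lengths in mm; the calibration is good to about 2 mm. A picture is of the moment at which its call begins. There is no depth.
- r.hand_in(): hands the job in; it is judged then, once.
The state is a dict: "time": time; "joint_pos": joint angles; "qd": joint speeds; "joint_efforts": joint torques, N m; "tool_pos": TCP position; "tcp_rot": TCP orientation; "ft_force": force on the tool from outside, world axes, zero at the start; "wrist_torque": the same for the moment, N m; "finger_gap": finger opening in mm; "grip_force": force on a finger pad.
Only numpy, scipy, OpenCV 4.12 (cv2) and the standard library are available. Lean on these libraries where they do the work, as an engineer would, in place of code of your own. Each camera call takes 0.05 s, during which the arm holds its last target. There are 200 camera calls.

## Working session

There is one attempt and no reset: what is moved stays moved. The work goes in short steps, Python scripts to look and compute and a tool call to move; the robot and the scene stay as the last step left them, time stands still between calls to the robot, and variables do not carry over. Pictures are saved under pics/ and viewed, at most 10 in all, crops included, and the job is handed in when it is done.

Besides the shell and the picture viewer there is one more tool, called after "Emit:" in YAML: its name, and indented under it one key for each argument. step_arm: Moves the arm, as the interface text tells. Its arguments: {"type":"object","properties":{"targets":{"type":"array"},"fingers":{"type":"number"},"newtons":{"type":"number"}},"required":["targets"]}

```bash
mkdir -p pics; cat > h.py <<'E'
import numpy as np, cv2
from bench import r, vision
from scipy.spatial.transform import Rotation as R
def snap(n,f=None):
    s=vision.snapshot(n)
    if f: cv2.imwrite('pics/'+f,s['img'])
    return s
def att(s):
    a=np.array(s['attitude'],float)
    return a if a.shape==(3,3) else (R.from_euler('xyz',a,degrees=True).as_matrix() if a.size==3 else None)
def ray(s,px):
    p=cv2.undistortPoints(np.array(px,float).reshape(-1,1,2),np.array(s['mtx'],float),np.array(s['D'],float)).reshape(-1,2)
    d=np.c_[p[:,0],-p[:,1],-np.ones(len(p))]
    return np.array(s['eye'],float),d@att(s).T
def plane(s,px,z):
    e,d=ray(s,px); return e+d*((z-e[2])/d[:,2])[:,None]
E
python3 - <<'E'
from h import *
for n in('scene','top'):
    s=snap(n,n+'1.png'); print(n,s['eye'],s['attitude'],s['mtx'],s['D'])
a=np.hstack([cv2.imread('pics/scene1.png'),cv2.imread('pics/top1.png')])
print(r.sense())
E
```

```text
scene [1454.68789006 -838.63077619  880.49941735] [55.83309916  0.16451352 49.34480928] [[427.57627047   0.         251.79444883]
 [  0.         427.57627047 188.15553725]
 [  0.           0.           1.        ]] [-0.14281263  0.          0.          0.          0.        ]
top [ 426.51097425  -93.70874414 1720.7906595 ] [  4.83959123   0.52793825 -91.27274218] [[458.06160364   0.         255.67863301]
 [  0.         458.06160364 195.66045348]
 [  0.           0.           1.        ]] [0.03411799 0.         0.         0.         0.        ]
{'time': 0.1, 'joint_pos': array([-7.06103605e+01,  7.51326850e+00,  8.53253660e+01,  2.79309702e-05,
        8.72608399e+01, -4.89311150e+00]), 'qd': array([-0.0245635 , -0.03794146, -0.18700002,  0.00473564,  0.01799826,
        0.04301957]), 'joint_efforts': array([ 3.01491000e-04, -5.70953465e+01, -5.01942945e+01, -2.26239940e-04,
        8.13981809e-03, -1.03475659e-04]), 'tool_pos': array([ 246.60652728, -546.45981756,  252.301065  ]), 'tcp_rot': array([-1.79900890e+02, -8.51267646e-03,  2.42827423e+01]), 'ft_force': array([-0.05541299,  0.12929802,  0.7920224 ]), 'wrist_torque': array([-0.01352937, -0.02878489,  0.05176447]), 'grip_force': 0.0, 'finger_gap': 85.78902218666398}
```

View pics/scene1.png

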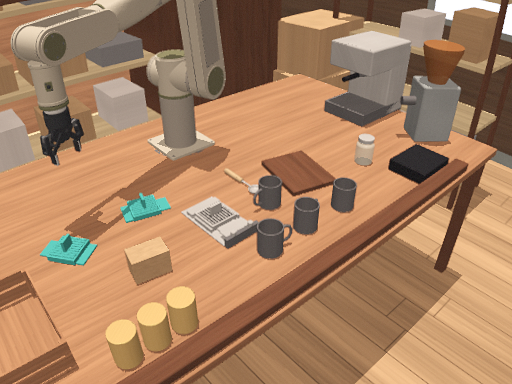

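View pics/top1.png

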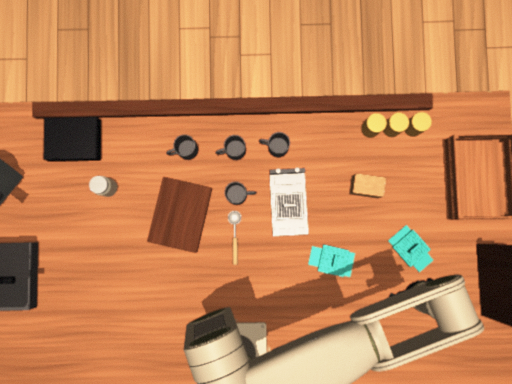

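The scene view has the steel station with its tray at (217,217) and the board at (298,171). The top view has the station at (289,203), the board at (180,214) and mug_a at (236,193).
Candidates in the top view are the steel tray at (289,205), turquoise look-alikes at (331,260) and (411,248), and the coffee machine's drip tray at (15,275). By the description I choose the steel one in the station at (289,205).

```bash
python3 - <<'E'
from h import *
s=snap('top'); im=s['img']; c=im[155:245,262:318]
t=cv2.resize(c,None,fx=6,fy=6,interpolation=cv2.INTER_CUBIC)
s2=snap('scene'); c2=cv2.resize(s2['img'][190:255,175:265],None,fx=5,fy=5,interpolation=cv2.INTER_CUBIC)
o=np.zeros((max(t.shape[0],c2.shape[0]),t.shape[1]+c2.shape[1],3),np.uint8);o[:t.shape[0],:t.shape[1]]=t;o[:c2.shape[0],t.shape[1]:]=c2
cv2.imwrite('pics/crop1.png',o);print(o.shape)
hsv=cv2.cvtColor(im,cv2.COLOR_BGR2HSV)
m=((hsv[...,1]<60)&(hsv[...,2]>90)).astype(np.uint8); mm=np.zeros_like(m);mm[155:245,262:318]=m[155:245,262:318]
mm=cv2.morphologyEx(mm,cv2.MORPH_CLOSE,np.ones((7,7)))
k=max(cv2.findContours(mm,0,1)[0],key=cv2.contourArea);b=cv2.boxPoints(cv2.minAreaRect(k));print('station px',b);print(plane(s,b,20))
hs=cv2.cvtColor(im[170:260,140:220],cv2.COLOR_BGR2HSV)
m=(im[170:260,140:220].sum(2)<230).astype(np.uint8)
k=max(cv2.findContours(cv2.morphologyEx(m,cv2.MORPH_CLOSE,np.ones((5,5))),0,1)[0],key=cv2.contourArea)
b=cv2.boxPoints(cv2.minAreaRect(k))+[140,170];P=plane(s,b,20);print('board',b,P,P.mean(0))
print('mug_a rim',plane(s,[[236,193]],92))
E
```

```text
(540, 786, 3)
station px [[269.02206 169.41989]
 [304.03036 167.57736]
 [307.49997 233.5    ]
 [272.49167 235.34253]]
[[ 668.23189347 -133.3632421    20.        ]
 [ 672.06411412 -264.39192683   20.        ]
 [ 426.17517553 -269.52369269   20.        ]
 [ 422.21133769 -140.11269683   20.        ]]
board [[147.62532425 240.54553223]
 [163.11881638 176.63486338]
 [211.94622803 188.47180939]
 [196.45273209 252.38247681]] [[413.58138398 321.69925847  20.        ]
 [650.21005424 263.38130292  20.        ]
 [601.51516186  81.40228957  20.        ]
 [365.95746342 141.81122206  20.        ]] [507.81601587 202.07351825  20.        ]
mug_a rim [[575.87294288 -11.70932754  92.        ]]
```

View pics/crop1.png

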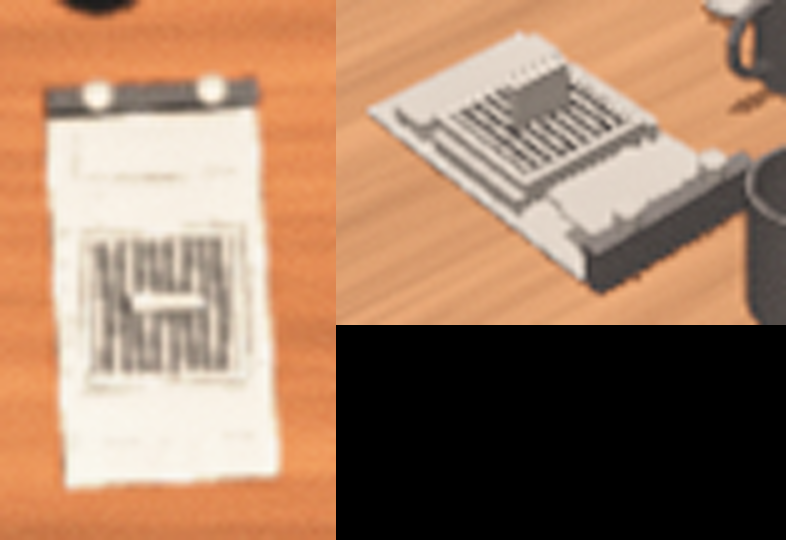

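The crop shows the steel tray with slats and an upright fin, at crop (168,301), which is top pixel (290,205). The grey back block and studs are at the top of the crop, towards world +x.

```bash
python3 - <<'E'
from h import *
s=snap('top');print(plane(s,[[290,205.2]],64))
s2=snap('scene')
px=[175+(542-336)/5,190+95/5]  # fin centre in scene
print(plane(s2,[px],51),r.sense()['tool_pos'])
E
```

```text
[[ 529.58982656 -205.02215465   64.        ]]
[[ 541.66937297 -209.1557236    51.        ]] [ 246.71601478 -546.74454257  252.9384728 ]
```

Emit:
step_arm:
  targets:
    - [[28,34,0,0,0,0.117],[57,68,0,0,0,0.234],[85,103,0,0,0,0.351],[114,137,0,0,0,0.468],[142,171,0,0,0,0.585],[170,205,0,0,0,0.702],[199,239,-10,0,0,0.819],[227,274,-20,0,0,0.936],[256,308,-20,0,0,1.053],[284,342,-20,0,0,1.171],[284,342,-20,0,0,1.171],[284,342,-20,0,0,1.171]]

```text
time: 1.3
tool_pos: [533.5, -200.1, 232.9]
tcp_rot: [179.9, -0.1, 91.7]
ft_force: [-1.3, 0.1, 0.7]
finger_gap: 85.4
grip_force: 0.0
```

```bash
python3 - <<'E'
from h import *
s=snap('wrist','w1.png');print(s['eye'],s['attitude'],s['mtx'],s['D']);q=r.sense();print(q['tool_pos'],q['tcp_rot'],q['ft_force'],q['joint_pos'])
E
```

```text
[ 530.87426144 -119.37959544  354.64861517] [-18.29048078  -0.11219415   1.73882623] [[304.74000388   0.         259.89880951]
 [  0.         304.74000388 190.83826535]
 [  0.           0.           1.        ]] [-0.00499248  0.          0.          0.          0.        ]
[ 532.15255455 -202.16457633  232.96400136] [-1.79990982e+02 -3.85315746e-02  9.16265854e+01] [-0.16242023  0.41564219  0.01487533] [-2.59801184e+01  3.32560203e+00  9.18021458e+01  3.00849050e-02
  8.48980998e+01 -2.76093890e+01]
```

View pics/w1.png

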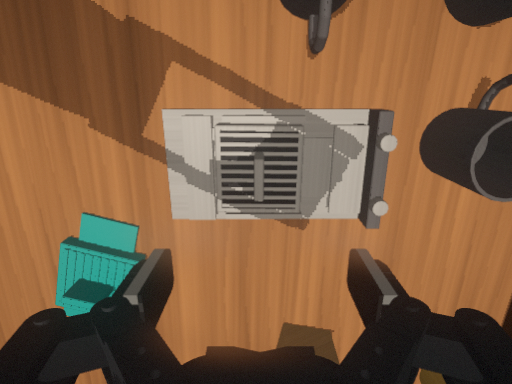

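The wrist view has the fin at about (259,175), the lip edge at x≈213, the keeper edges around x≈303 and 332, and the block at x≈378. A turquoise look-alike sits at lower left, to be left alone.

```bash
python3 - <<'E'
from h import *
s=snap('wrist');c=s['img'][100:230,155:395];cv2.imwrite('pics/w1c.png',cv2.resize(c,None,fx=3.3,fy=3.3,interpolation=cv2.INTER_CUBIC))
for px,z in [((259,151),64),((259,200),64),((166,109.5),6),((173,219),6),((213,165),21),((303,165),6),((332,165),26)]: print(px,z,plane(s,[px],z))
E
```

```text
(259, 151) 64 [[ 530.79241577 -177.38635817   64.        ]]
(259, 200) 64 [[ 532.21009215 -227.58773684   64.        ]]
(166, 109.5) 6 [[ 426.70974113 -145.12092586    6.        ]]
(173, 219) 6 [[ 426.49627328 -277.02213026    6.        ]]
(213, 165) 21 [[ 479.80816999 -203.02641661   21.        ]]
(303, 165) 6 [[ 583.03689913 -203.64576503    6.        ]]
(332, 165) 26 [[ 612.04189525 -197.99000823   26.        ]]
```

View pics/w1c.png

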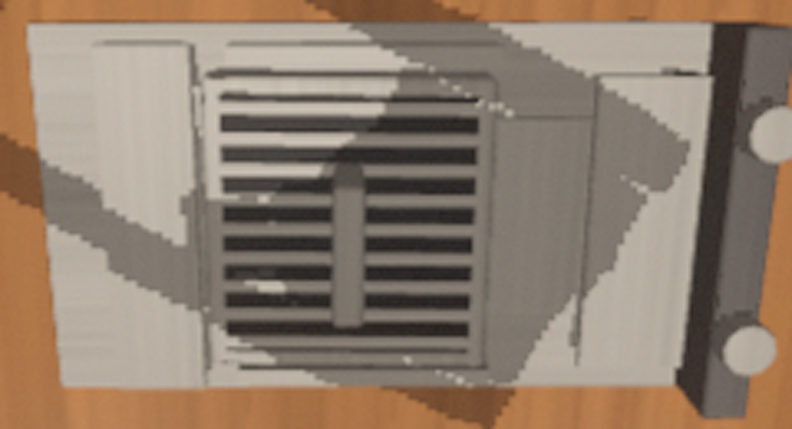

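The close crop shows the fin top spanning crop (348,180) to (348,327), the lip plate edge at crop x≈190, and the keeper front edge at x≈590.

```bash
python3 - <<'E'
from h import *
s=snap('wrist')
f=lambda x,y,z: plane(s,[[155+x/3.3,100+y/3.3]],z)[0]
def yaw(a,b,z):
    d=f(*b,z)-f(*a,z);return np.degrees(np.arctan2(d[1],d[0]))
print('fin',f(348,180,64),f(348,327,64), yaw((348,327),(348,180),64)-90)
print('edge top',yaw((28,25),(712,25),6),'bottom',yaw((62,385),(678,383),6))
print('slats',yaw((222,124),(476,126),28),yaw((228,328),(468,330),28))
print('lip edge',yaw((207,385),(190,45),21)-90, f(192,200,21),'keeper',f(588,200,26),'block front',f(712,200,36),'front',f(45,200,6),'tonguebase',f(487,200,11))
E
```

```text
fin [ 531.39464413 -182.43401529   64.        ] [ 532.67600727 -228.21542376   64.        ] 1.6032171307712417
edge top 1.572363956616992 bottom 1.758827374563483
slats 1.116792318263708 1.0519952448018794
lip edge 1.7153691919311456 [ 479.14641784 -199.56034113   21.        ] keeper [ 611.90211409 -194.79926205   26.        ] block front [ 649.51476063 -191.49912515   36.        ] front [ 424.90077776 -204.42112719    6.        ] tonguebase [ 580.46093958 -199.05583975   11.        ]
```

Emit:
step_arm:
  targets:
    - [[0,-3,-25,0,0,0],[0,-3,-50,0,0,0],[0,-3,-75,0,0,0],[0,-3,-100,0,0,0],[0,-3,-120,0,0,0],[0,-3,-140,0,0,0],[0,-3,-155,0,0,0],[0,-3,-165,0,0,0],[0,-3,-172,0,0,0],[0,-3,-176,0,0,0],[0,-3,-176,0,0,0],[0,-3,-176,0,0,0]]

```text
time: 2.45
tool_pos: [531.2, -208.4, 58.1]
tcp_rot: [179.9, 0.0, 91.4]
ft_force: [-0.3, 0.2, 0.0]
finger_gap: 85.2
grip_force: 0.0
```

Emit:
step_arm:
  targets:
    - [[0,0,0,0,0,0],[0,0,0,0,0,0],[0,0,0,0,0,0],[0,0,0,0,0,0],[0,0,0,0,0,0],[0,0,0,0,0,0],[0,0,0,0,0,0],[0,0,0,0,0,0],[0,0,0,0,0,0],[0,0,0,0,0,0],[0,0,0,0,0,0],[0,0,0,0,0,0]]
  fingers: 1
  newtons: 40

```text
time: 3.45
tool_pos: [531.0, -208.0, 57.5]
tcp_rot: [180.0, 0.0, 91.4]
ft_force: [-0.6, 0.8, 3.9]
finger_gap: 9.4
grip_force: 40.0
```

```bash
python3 - <<'E'
from h import *
q=r.sense();print(q['tool_pos'],q['tcp_rot'],q['ft_force'],q['wrist_torque'],q['finger_gap'],q['grip_force'],q['time'])
E
```

```text
[ 530.95927333 -207.97749808   57.53789657] [1.79975393e+02 8.64127597e-03 9.13737691e+01] [-0.60162352  0.79163952  3.91351142] [0.12054829 0.02486649 0.01789641] 9.380510567380561 40.021140575408936 3.45
```

Emit:
step_arm:
  targets:
    - [[0,0,0.5,0,0,0],[1,0,0.5,0,0,0],[2,0.1,0.5,0,0,0],[3.5,0.1,0.5,0,0,0],[5,0.1,0.5,0,0,0],[6.5,0.2,0.5,0,0,0],[8,0.2,0.5,0,0,0],[9.5,0.2,0.5,0,0,0],[11,0.3,0.5,0,0,0],[12.5,0.3,0.5,0,0,0],[14,0.4,0.5,0,0,0],[14,0.4,0.5,0,0,0]]

```text
time: 4.45
tool_pos: [545.0, -207.4, 57.6]
tcp_rot: [-180.0, -0.0, 91.4]
ft_force: [0.5, 0.5, -1.3]
finger_gap: 8.8
grip_force: 39.5
```

Emit:
step_arm:
  targets:
    - [[0.5,0,0,0,0,0],[1,0,0,0,0,0],[1.5,0,0,0,0,0],[2,0,0,0,0,0],[2.5,0,0,0,0,0],[3,0.1,0,0,0,0],[3.5,0.1,0,0,0,0],[4,0.1,0,0,0,0],[4.5,0.1,0,0,0,0],[5,0.1,0,0,0,0],[5.5,0.1,0,0,0,0],[5.5,0.1,0,0,0,0]]

```text
time: 5.45
tool_pos: [550.3, -207.4, 57.8]
tcp_rot: [180.0, 0.0, 91.4]
ft_force: [0.2, 0.2, -2.9]
finger_gap: 9.4
grip_force: 39.2
```

Emit:
step_arm:
  targets:
    - [[0.4,0,0,0,0,0],[0.8,0,0,0,0,0],[1.2,0,0,0,0,0],[1.6,0,0,0,0,0],[2,0,0,0,0,0],[2,0,0,0,0,0]]

```text
time: 5.95
tool_pos: [552.3, -207.4, 57.8]
tcp_rot: [180.0, 0.0, 91.4]
ft_force: [0.4, -0.2, -3.4]
finger_gap: 9.2
grip_force: 39.2
```

Emit:
step_arm:
  targets:
    - [[0.4,0,0,0,0,0],[0.8,0,0,0,0,0],[1.2,0,0,0,0,0],[1.2,0,0,0,0,0]]

```text
time: 6.28
tool_pos: [553.6, -207.4, 57.8]
tcp_rot: [180.0, 0.0, 91.4]
ft_force: [-0.7, 0.4, -2.9]
finger_gap: 9.3
grip_force: 39.2
```

Emit:
step_arm:
  targets:
    - [[0.3,0,0,0,0,0],[0.6,0,0,0,0,0],[0.9,0,0,0,0,0],[0.9,0,0,0,0,0]]

```text
time: 6.62
tool_pos: [554.4, -207.4, 57.8]
tcp_rot: [180.0, -0.0, 91.4]
ft_force: [0.9, 0.1, -2.5]
finger_gap: 9.4
grip_force: 39.2
```

Emit:
step_arm:
  targets:
    - [[0.3,0,0,0,0,0],[0.6,0,0,0,0,0],[0.9,0,0,0,0,0],[0.9,0,0,0,0,0]]

```text
time: 6.95
tool_pos: [555.3, -207.4, 57.8]
tcp_rot: [180.0, 0.0, 91.4]
ft_force: [-0.8, 0.3, -3.4]
finger_gap: 9.7
grip_force: 39.2
```

Emit:
step_arm:
  targets:
    - [[0.3,0,0,0,0,0],[0.6,0,0,0,0,0],[0.9,0,0,0,0,0],[0.9,0,0,0,0,0]]

```text
time: 7.28
tool_pos: [556.2, -207.4, 57.8]
tcp_rot: [180.0, 0.0, 91.4]
ft_force: [0.4, 0.6, -2.9]
finger_gap: 9.5
grip_force: 39.2
```

Emit:
step_arm:
  targets:
    - [[0.3,0,0,0,0,0],[0.6,0,0,0,0,0],[0.9,0,0,0,0,0],[0.9,0,0,0,0,0]]

```text
time: 7.62
tool_pos: [557.0, -207.4, 57.8]
tcp_rot: [-180.0, -0.0, 91.4]
ft_force: [-1.1, -0.1, -2.2]
finger_gap: 9.3
grip_force: 39.3
```

Emit:
step_arm:
  targets:
    - [[0.3,0,0,0,0,0],[0.6,0,0,0,0,0],[0.9,0,0,0,0,0],[0.9,0,0,0,0,0]]

```text
time: 7.95
tool_pos: [557.2, -207.5, 57.7]
tcp_rot: [-179.9, -0.0, 91.4]
ft_force: [-5.6, -1.0, 0.8]
finger_gap: 9.3
grip_force: 39.7
```

```bash
python3 - <<'E'
from h import *
s=snap('wrist');
F=np.array([.5]);cv2.imwrite('pics/w2.png',s['img']);q=r.sense();print(q['tool_pos'],q['ft_force'],q['wrist_torque'])
E
```

```text
[ 557.15516806 -207.55686068   57.64721426] [-5.72372418 -1.89554112  0.98354267] [-0.17237744  0.88901664  0.13224671]
```

View pics/w2.png

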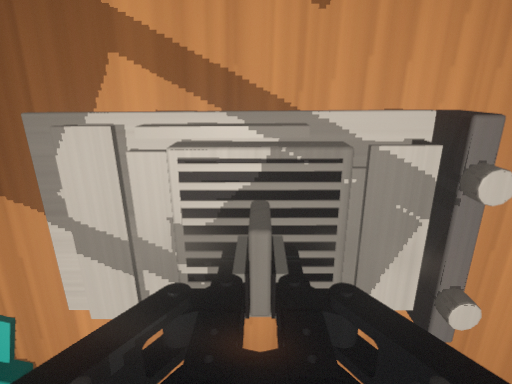

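The toe's front edge at x≈130 is now just clear of the lip edge at x≈125, and contact with the stop reads 5.7 N. I'll relax slightly and tilt about the tongue tip.

Emit:
step_arm:
  targets:
    - [[-0.5,0,0.2,0,0,0],[0,0,1.0,0,0.01,0],[0.5,0,1.8,0,0.02,0],[0.9,0,2.7,-0.001,0.03,0],[1.4,0,3.5,-0.001,0.04,0],[1.9,0,4.4,-0.001,0.05,0],[1.9,0,4.4,-0.001,0.05,0]]

```text
time: 8.58
tool_pos: [559.8, -207.4, 62.2]
tcp_rot: [-177.0, -0.0, 91.4]
ft_force: [-5.1, -2.3, -1.1]
finger_gap: 9.4
grip_force: 39.5
```

Emit:
step_arm:
  targets:
    - [[-0.3,0,0,0,0,0],[0.6,0,1.7,0,0.02,0],[1.6,0,3.3,-0.001,0.04,0],[2.1,0,4.1,-0.001,0.05,0],[2.1,0,4.1,-0.001,0.05,0]]

```text
time: 9.0
tool_pos: [562.4, -207.4, 66.5]
tcp_rot: [-174.2, -0.0, 91.4]
ft_force: [-3.4, -0.1, -1.7]
finger_gap: 9.5
grip_force: 39.6
```

Emit:
step_arm:
  targets:
    - [[0.4,0,0.8,0,0.01,0],[0.8,0,1.6,0,0.02,0],[1.6,0,2.8,-0.001,0.035,0],[2.4,0.1,4.0,-0.001,0.05,0],[3.3,0.1,5.2,-0.002,0.065,0],[4.2,0.1,6.3,-0.002,0.08,0],[5.3,0.1,7.8,-0.002,0.1,0],[5.3,0.1,7.8,-0.002,0.1,0]]

```text
time: 9.67
tool_pos: [568.0, -207.3, 74.4]
tcp_rot: [-168.5, -0.0, 91.4]
ft_force: [0.2, -0.3, -1.9]
finger_gap: 9.3
grip_force: 39.5
```

Emit:
step_arm:
  targets:
    - [[-1,0,0.5,0,0,0],[-2,0,1,0,0,0],[-4,-0.1,1,0,0,0],[-6,-0.1,1,0,0,0],[-8,-0.2,1,0,0,0],[-10,-0.2,1,0,0,0],[-13,-0.3,1,0,0,0],[-16,-0.4,1.5,0,0,0],[-19,-0.5,1.5,0,0,0],[-22,-0.5,2,0,0,0],[-25,-0.6,2,0,0,0],[-25,-0.6,2,0,0,0]]

```text
time: 10.67
tool_pos: [541.7, -207.9, 76.1]
tcp_rot: [-168.5, -0.1, 91.4]
ft_force: [0.5, 0.5, -2.0]
finger_gap: 9.4
grip_force: 39.4
```

Emit:
step_arm:
  targets:
    - [[-3,0,0.5,0,0,0],[-6,0,1,0,0,0],[-9,-0.2,1,0,0,0],[-12,-0.2,2,0,0,0],[-15,-0.3,4,0,0,0],[-16,-0.3,8,0,0,0],[-16,-0.3,16,0,0,0],[-16,-0.3,28,0,0,0],[-16,-0.3,42,0,0,0],[-16,-0.3,58,0,0,0],[-16,-0.3,74,0,0,0],[-16,-0.3,88,0,0,0]]

```text
time: 11.67
tool_pos: [527.0, -208.5, 167.1]
tcp_rot: [-168.7, 0.0, 91.4]
ft_force: [1.1, 0.0, -2.4]
finger_gap: 9.6
grip_force: 39.5
```

Emit:
step_arm:
  targets:
    - [[0,0,10,0.001,-0.04,0],[0,0,20,0.002,-0.08,0],[0,0,30,0.003,-0.12,0],[0,0,38,0.004,-0.16,0],[0,0,42,0.005,-0.2,0],[0,0,42,0.005,-0.2,0]]

```text
time: 12.17
tool_pos: [526.7, -208.8, 209.3]
tcp_rot: [179.7, 0.1, 91.4]
ft_force: [-0.8, -0.5, -1.9]
finger_gap: 9.2
grip_force: 39.6
```

Emit:
step_arm:
  targets:
    - [[-1,20,0,0,0,-0.01],[-3,50,0,0,0,-0.03],[-5,85,0,0,0,-0.06],[-6,120,0,0,0,-0.1],[-8,155,0,0,0,-0.14],[-10,195,0,0,0,-0.18],[-12,235,0,0,0,-0.22],[-14,275,0,0,0,-0.25],[-16,315,0,0,0,-0.267],[-18,350,0,0,0,-0.267],[-19,380,0,0,0,-0.267],[-19,400,0,0,0,-0.267]]

```text
time: 13.17
tool_pos: [506.5, 194.9, 206.6]
tcp_rot: [-180.0, -0.0, 76.2]
ft_force: [0.4, 0.2, -3.8]
finger_gap: 9.3
grip_force: 39.6
```

Emit:
step_arm:
  targets:
    - [[0,6,0,0,0,0],[0,8,0,0,0,0],[0,8,-10,0,0,0],[0,8,-25,0,0,0],[0,8,-40,0,0,0],[0,8,-40,0,0,0]]

```text
time: 13.67
tool_pos: [505.2, 197.6, 161.9]
tcp_rot: [-179.7, 0.2, 76.0]
ft_force: [-2.2, -0.7, -3.7]
finger_gap: 9.1
grip_force: 39.6
```

```bash
python3 - <<'E'
from h import *
s=snap('scene');t=snap('top')
a=cv2.resize(s['img'][110:260,200:370],None,fx=2.3,fy=2.3,interpolation=cv2.INTER_CUBIC);b=cv2.resize(t['img'][150:270,130:250],None,fx=3.2,fy=3.2,interpolation=cv2.INTER_CUBIC)
o=np.zeros((384,a.shape[1]+b.shape[1],3),np.uint8);o[:a.shape[0],:a.shape[1]]=a;o[:b.shape[0],a.shape[1]:]=b
cv2.imwrite('pics/p1.png',o);print(a.shape,b.shape)
q=r.sense();print(q['tool_pos'],q['tcp_rot'],q['ft_force'],q['wrist_torque'],q['time'])
E
```

```text
(345, 391, 3) (384, 384, 3)
[506.72298633 198.3289302  165.11011462] [-1.79882575e+02  3.84820023e-02  7.59937175e+01] [ 0.04952064  0.02826347 -1.47686327] [-0.06603496  0.01328248  0.0096176 ] 13.7667
```

View pics/p1.png

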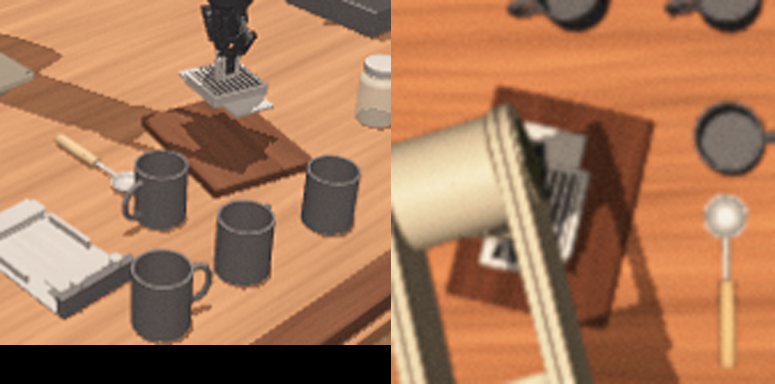

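The tray hangs level over the board, aligned with it. The empty station and mug_a at crop (160,190) are untouched.

Emit:
step_arm:
  targets:
    - [[1,1,-12,0,0,0],[1,1,-26,0,0,0],[1,1,-40,0,0,0],[1,1,-52,0,0,0],[1,1,-63,0,0,0],[1,1,-72,0,0,0],[1,1,-79,0,0,0],[1,1,-84,0,0,0],[1,1,-87,0,0,0],[1,1,-89,0,0,0],[1,1,-89,0,0,0],[1,1,-89,0,0,0]]

```text
time: 14.77
tool_pos: [508.6, 200.9, 77.5]
tcp_rot: [180.0, -0.1, 76.1]
ft_force: [-0.2, 0.3, -3.0]
finger_gap: 9.4
grip_force: 39.6
```

Emit:
step_arm:
  targets:
    - [[0,0,-0.5,0,0,0],[0,0,-1,0,0,0],[0,0,-1.5,0,0,0],[0,0,-2,0,0,0],[0,0,-2,0,0,0],[0,0,-2,0,0,0]]

```text
time: 15.27
tool_pos: [508.2, 200.8, 75.1]
tcp_rot: [-180.0, -0.1, 76.1]
ft_force: [0.3, -0.1, -2.3]
finger_gap: 9.6
grip_force: 39.6
```

Emit:
step_arm:
  targets:
    - [[0,0,-0.4,0,0,0],[0,0,-0.8,0,0,0],[0,0,-1.2,0,0,0],[0,0,-1.6,0,0,0],[0,0,-2,0,0,0],[0,0,-2.4,0,0,0],[0,0,-2.4,0,0,0]]

```text
time: 15.85
tool_pos: [508.2, 200.7, 72.5]
tcp_rot: [-180.0, -0.0, 76.1]
ft_force: [-0.2, 0.2, -2.6]
finger_gap: 9.1
grip_force: 39.6
```

Emit:
step_arm:
  targets:
    - [[0,0,-0.3,0,0,0],[0,0,-0.6,0,0,0],[0,0,-0.6,0,0,0]]

```text
time: 16.1
tool_pos: [508.2, 200.8, 72.0]
tcp_rot: [-180.0, -0.1, 76.1]
ft_force: [0.4, -1.1, -3.0]
finger_gap: 9.1
grip_force: 39.6
```

Emit:
step_arm:
  targets:
    - [[0,0,-0.3,0,0,0],[0,0,-0.6,0,0,0],[0,0,-0.6,0,0,0]]

```text
time: 16.35
tool_pos: [508.3, 200.8, 71.6]
tcp_rot: [180.0, -0.1, 76.1]
ft_force: [-0.8, -0.0, -2.4]
finger_gap: 9.4
grip_force: 39.8
```

Emit:
step_arm:
  targets:
    - [[0,0,-0.3,0,0,0],[0,0,-0.6,0,0,0],[0,0,-0.6,0,0,0]]

```text
time: 16.6
tool_pos: [508.3, 200.8, 71.5]
tcp_rot: [180.0, -0.1, 76.1]
ft_force: [-4.0, -1.0, 4.7]
finger_gap: 9.5
grip_force: 40.8
```

Emit:
step_arm:
  targets:
    - [[0,0,0.4,0,0,0],[0,0,0.4,0,0,0]]

```text
time: 16.77
tool_pos: [508.4, 200.8, 71.6]
tcp_rot: [180.0, -0.1, 76.1]
ft_force: [-1.4, -0.2, 2.0]
finger_gap: 9.1
grip_force: 40.4
```

Emit:
step_arm:
  targets:
    - [[0,0,0,0,0,0],[0,0,0,0,0,0],[0,0,0,0,0,0],[0,0,0,0,0,0],[0,0,0,0,0,0],[0,0,0,0,0,0],[0,0,0,0,0,0],[0,0,0,0,0,0]]
  fingers: -1

```text
time: 17.43
tool_pos: [508.2, 200.8, 71.3]
tcp_rot: [-180.0, -0.1, 76.1]
ft_force: [0.6, 0.4, 0.2]
finger_gap: 85.5
grip_force: 0.0
```

Emit:
step_arm:
  targets:
    - [[0,0,3,0,0,0],[0,0,8,0,0,0],[0,0,20,0,0,0],[0,0,40,0,0,0],[0,0,65,0,0,0],[0,0,90,0,0,0],[0,0,115,0,0,0],[0,0,140,0,0,0],[-20,0,160,0,0,0],[-45,0,170,0,0,0],[-60,0,170,0,0,0],[-60,0,170,0,0,0]]

```text
time: 18.43
tool_pos: [447.1, 201.2, 243.9]
tcp_rot: [179.9, -0.2, 76.1]
ft_force: [-0.4, -0.0, -0.6]
finger_gap: 85.5
grip_force: 0.0
```

```bash
python3 - <<'E'
from h import *
s=snap('scene');t=snap('top');w=snap('wrist')
a=cv2.resize(s['img'][110:260,200:370],None,fx=1.7,fy=1.7,interpolation=cv2.INTER_CUBIC)
b=w['img']
o=np.zeros((384,a.shape[1]+512,3),np.uint8);o[:a.shape[0],:a.shape[1]]=a;o[:,a.shape[1]:]=b
o=o[:,:800]
cv2.imwrite('pics/p2.png',o);np.save('w.npy',b);print(a.shape)
q=r.sense();print(q['tool_pos'],q['ft_force'],q['finger_gap'],q['time'])
E
```

```text
(255, 289, 3)
[448.69077007 200.79497948 241.93300138] [ 0.35364685 -0.08726637 -0.72445193] 85.4751991628128 18.5833
```

View pics/p2.png

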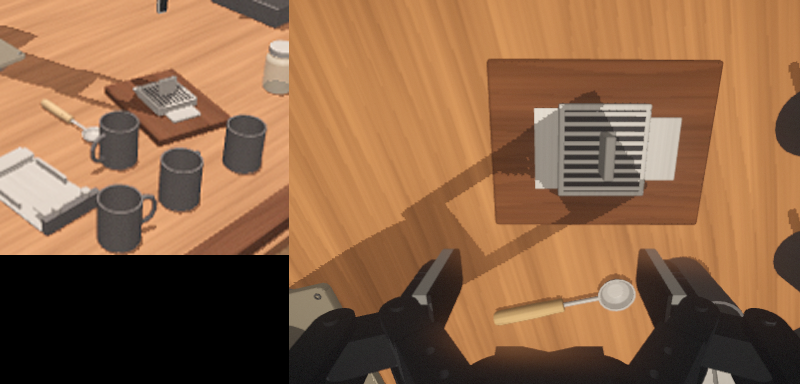

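The tray lies flat in the middle of the board and the gripper is clear. I'll check the centring numerically, then hand in.

```bash
python3 - <<'E'
from h import *
w=snap('wrist')
b=plane(w,[(199,60),(434,60),(408,224),(207,224)],20);t=plane(w,[(270,104),(362,104),(354,195),(271,195)],42)
d=t.mean(0)-b.mean(0);print(b.mean(0),t.mean(0),d)
if np.hypot(*d[:2])<12: print(r.hand_in())
E
```

```text
[510.80270278 203.33126156  20.        ] [509.94417246 204.64410763  42.        ] [-0.85853032  1.31284606 22.        ]
the job is handed in; nothing more can be done
None
```

The drip tray was slid back to the stop, tilted past the lip and drawn out from under the keeper. It was then released flat on the board, about 1.5 mm from its middle by my measurement, and the job is handed in at about 19 s with no verdict shown yet.

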